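Clear the repair mat: drivers into their tubes, parts pots nested

ROBOT

A 6-joint arm with a two-finger parallel gripper is mounted at the origin on the work surface. World frame = base frame: x ahead of the robot, y to its left, z up, the work surface at z = 0. Lengths are in mm, angles in rad, forces in N, time in s.
With the tool pointing down it reaches from about 275 to 750 mm from the base axis. Payload 10.2 kg.
Tool frame: the origin (TCP) lies midway between the tips of the shut fingers; the grasp point (between the pads) lies grip_depth behind it (grip_depth is the distance from the TCP to the grasp point, in mm); z points along the fingers, y is the line along which they close (so a half turn about z gives the same grasp; the last joint's range is limited). The gripper opens to 85 mm and grips with 20 to 120 N. Pads are 22 mm wide; open, the fingers measure 114 mm over their backs; the gripper's body (76 mm by 85 mm) begins 54 mm behind the grasp point. The pads swing forward as they close: fully open they stand 13 mm farther back than shut.
Start: joints at [-1.336, 0.313, 1.498, -0, 1.331, -0.223], TCP at [232.026, -470.951, 231.294] pointing down, gripper open.
Joint ranges: [-2.94, 2.94], [-0.97, 2.17], [0.19, 2.56], [-1.23, 4.37], [0.02, 3.11], [-2.88, 2.88]. Speed limits (rad/s): [2.39, 2.39, 3.01, 3.14, 3.14, 3.14].

INTERFACE

Orientations are given as a unit quaternion [w, x, y, z].
In Python, from rig import * gives the robot as it stands.
- The arm moves only by the tool servo_tool, never from a script. Its argument "commands" is a list of rows, each a list of 3 entries, a list of its own where there are three numbers: the gripper command: -1 is fully open, 1 is shut, values between are in proportion, then the shift along the tool's x, y, z in m, then the turn, a rotation vector about the tool's x, y, z in units of 6 degrees (1.0 is 6 degrees). In form: [[grip, [dx, dy, dz], [ax, ay, az]], ...]. A call has 1 to 10 rows; each row shifts and turns the commanded pose from where the row before left it, along the tool's axes as they then stand; what a row does not reach is not made up. A row lasts 1/12 s, in which the tool goes at most 41.7 mm and 7.16 degrees, less where a joint would pass 70% of its speed; a pose out of reach is approached as far as the arm can. A call is refused whole if a number of a shift passes 0.0417 or a number of a turn 1, either way. A call with a gripper value outside its range is refused whole. The fingers move at their own pace and stop on an object; "squeeze" is the grip in N (left out, the last holds). Time passes only in rows, so rows that do not move let the fingers close. It gives the time, the measured TCP pose, the force, the opening and the grip force at its end, in the units of the state.
- sense(): the state, without advancing time (a new reading comes with each control period).
- capture(name): name is "side" or "top"; returns a dict with "pixels" (384x512x3 uint8, red, green, blue), "z_map" (384x512 float32, mm along the optical axis (not along the pixel's ray), 0 where there is no reading), "fx", "fy", "cx", "cy" (pixels), "distortion" ([k1, k2, p1, p2, k3] as OpenCV has them; the pictures are not rectified), "rvec" (rotation vector, rad) and "tvec" (3), from world to camera coordinates, as OpenCV has them. Camera axes: x right, y down, z forward; pixel columns grow to the right and rows downward; lengths in mm; the calibration is good to about 2 mm. A picture is of the moment at which its call begins.
- finish_job(): hands the job in; it is judged then, once.
The state is a dict: "time_s": time; "joints": joint angles; "dq": joint speeds; "tau": joint torques, N m; "eef_pos": TCP position; "ee_rot": TCP orientation; "force": force on the tool from outside, world axes, zero at the start; "wrist_torque": the same for the moment, N m; "grip_width": opening from 0.0 (shut) to 1.0 (fully open); "grip_force": force on a finger pad.
Only numpy, scipy, OpenCV 4.12 (cv2) and the standard library are available. Lean on these libraries where they do the work, as an engineer would, in place of code of your own. Each camera call takes 0.05 s, during which the arm holds its last target. There are 200 camera calls.

TASK

Tidy the repair bench: drop the long screwdriver tip-down into the taller square tube and the short screwdriver tip-down into the lower one, so that each tip stands on the tube's floor. Then nest the three empty steel parts pots, standing upright on the mat, the medium one right down inside the large one and the small one right down inside the medium one. Let go of everything and leave the other things on the bench where they are.

Things in the scene. Friction and masses are not known exactly. Their poses are not given: they have to be found in the camera images.
- long_driver: The longer screwdriver, 190 mm: shaft 100 mm, then handle 90 mm long and 22 mm across, plain black cylinder; steel shaft 8 mm across. Origin: centre of the shaft's free end (the tip); z axis runs from tip to handle end. Starts in its rest, tip low and near the robot, handle end high and farther off, z axis 40 degrees above level, free upwards. 90 g, balance point 98 mm from the tip.
- short_driver: The shorter screwdriver, 140 mm: shaft 60 mm, then handle 80 mm long and 22 mm across, plain black cylinder; steel shaft 8 mm across. Origin: centre of the shaft's free end (the tip); z axis runs from tip to handle end. Starts in its rest, tip low and near the robot, handle end high and farther off, z axis 40 degrees above level, free upwards. 90 g, balance point 73 mm from the tip.
- tall_tube_floor (a point): Inside centre of the floor (6 mm above the bench) of the taller of the two square aluminium tubes, open at the top, fixed upright on the bench; z up, x and y square to its walls. Inside 28 x 28 mm, walls 4 mm, on a 64 x 64 mm foot plate; mouth 91 mm above this point.
- low_tube_floor (a point): Inside centre of the floor (6 mm above the bench) of the lower of the two square aluminium tubes, open at the top, fixed upright on the bench; z up, x and y square to its walls. Inside 28 x 28 mm, walls 4 mm, on a 64 x 64 mm foot plate; mouth 58 mm above this point.
- rest_long: Aluminium sloping rest of the longer driver, fixed: 150 x 54 mm foot; origin on the bench below the driver; its x axis points, level, the way from tip to handle. Two posts, 41 mm over their outsides, stand beside the driver 118 mm from its tip (along the driver) and end 4 mm below its axis there; the handle above them is free on all sides.
- rest_short: Aluminium sloping rest of the shorter driver, fixed: 150 x 54 mm foot; origin on the bench below the driver; its x axis points, level, the way from tip to handle. Two posts, 41 mm over their outsides, stand beside the driver 84 mm from its tip (along the driver) and end 4 mm below its axis there; the handle above them is free on all sides.
- large_pot: Large round open steel pot standing upright, straight-sided (2 mm narrower in radius at the foot), wall 3 mm, floor 4 mm thick. Origin: centre of the underside; z up its axis. 82 mm across the rim, 60 mm high, 0.25 kg.
- medium_pot: Medium round open steel pot standing upright, straight-sided (2 mm narrower in radius at the foot), wall 3 mm, floor 4 mm thick. Origin: centre of the underside; z up its axis. 62 mm across the rim, 66 mm high, 0.12 kg; goes inside the large pot with about 7 mm play all round, its rim then standing 10 mm above the large one's.
- small_pot: Small round open steel pot standing upright, straight-sided (2 mm narrower in radius at the foot), wall 3 mm, floor 4 mm thick. Origin: centre of the underside; z up its axis. 44 mm across the rim, 72 mm high, 0.08 kg; goes inside the medium pot with about 6 mm play all round, its rim then standing 10 mm above the medium one's.
- board: Bystander: green circuit board with chips, 120 x 85 mm, 15 mm high. Origin: centre of its underside.
- meter: Bystander: yellow multimeter lying flat, 85 x 160 mm, 47 mm high. Origin: centre of its underside.
- reel: Bystander: aluminium wire reel standing on its flange, 60 mm across, 45 mm high. Origin: centre of its underside.
- flux: Bystander: small bottle, 36 mm across, 75 mm high. Origin: centre of its underside.
- pliers: Bystander: red-handled pliers lying flat, 150 mm long, 16 mm high; origin near the pivot.
- heatsink: Bystander: finned aluminium heat sink, 55 x 45 mm, 26 mm high. Origin: centre of its underside.
Mind the look-alikes: they are no part of the job. Leave any blue, orange or yellow look-alike of the medium_pot alone.

How it is judged (in metres and radians):
On the way, in this order (a step that is already met when the one before it is completed fails the run):
1. both screwdrivers stand tip-down in their tubes (in either order), tips within 15 mm of the floors (horizontal distance between long_driver and tall_tube_floor below 0.018 m and z of long_driver in the frame of tall_tube_floor between -0.01 and 0.015 m and angle between each of long_driver, short_driver's own z axis and vertical below 0.6 rad and horizontal distance between short_driver and low_tube_floor below 0.018 m and z of short_driver in the frame of low_tube_floor between -0.01 and 0.015 m), for 0.2 s.
2. the pots are nested: small in medium, medium in large (horizontal distance between medium_pot and large_pot below 0.013 m and z of medium_pot in the frame of large_pot between -0.002 and 0.01 m and angle between each of medium_pot, small_pot, large_pot's own z axis and vertical below 0.12 rad and horizontal distance between small_pot and medium_pot below 0.013 m and z of small_pot in the frame of medium_pot between -0.002 and 0.01 m and height (world z) of large_pot below 0.01 m), for 0.2 s.
At the end, for the whole second after the job is handed in: Each driver is tip-down in its tube: tip within 18 mm sideways and 15 mm in height of the floor point, lean under 0.6 rad. Large pot on the mat, medium in it, small in that: undersides under 10 mm apart in height, centres within 13 mm, tilt under 0.12 rad. All below 30 mm/s (all of step 1 and all of step 2 and linear speed of each of long_driver, short_driver, medium_pot, small_pot, large_pot below 0.03 m/s); the robot touches nothing.
It fails at once if a bystander is moved by more than 30 mm (distance of any of board, meter, reel, flux, pliers, heatsink from where it was at the start of the episode above 0.03 m).
It also fails if it takes over 70 s, if anything falls off the work surface, if the arm or the gripper's body presses on something with over 40 N, if the wrist force passes 120 N, or if a joint passes its speed limit or range.

## Working session

There is one attempt and no reset: what is moved stays moved. The work goes in short steps, Python scripts to look and compute and a tool call to move; the robot and the scene stay as the last step left them, time stands still between calls to the robot, and variables do not carry over. Pictures are saved under pics/ and viewed, at most 10 in all, crops included, and the job is handed in when it is done.

Besides the shell and the picture viewer there is one more tool, called by a JSON object that holds its "method" and its "body". servo_tool: Moves the arm, as the interface text tells. Its arguments: {"type":"object","properties":{"commands":{"type":"array"},"squeeze":{"type":"number"}},"required":["commands"]}

```bash
ls; mkdir -p pics
cat > h.py <<'E'
from rig import *
import numpy as np, cv2, pickle
def snap(n):
    c=capture(n); pickle.dump(c,open(n+'.pkl','wb')); return c
def load(n): return pickle.load(open(n+'.pkl','rb'))
def cloud(c):
    K=np.array([[c['fx'],0,c['cx']],[0,c['fy'],c['cy']],[0,0,1.]])
    h,w=c['z_map'].shape
    u,v=np.meshgrid(np.arange(w),np.arange(h))
    p=cv2.undistortPoints(np.stack([u,v],-1).reshape(-1,1,2).astype(np.float64),K,np.array(c['distortion'],float)).reshape(h,w,2)
    z=c['z_map'].astype(float)
    P=np.dstack([p[...,0]*z,p[...,1]*z,z])
    R=cv2.Rodrigues(np.array(c['rvec'],float))[0]; t=np.array(c['tvec'],float).ravel()
    W=(P-t)@R
    W[z==0]=np.nan
    return W
def save(img,f,crop=None,s=1):
    if crop: img=img[crop[1]:crop[3],crop[0]:crop[2]]
    img=cv2.resize(img,None,fx=s,fy=s,interpolation=cv2.INTER_CUBIC)
    cv2.imwrite('pics/'+f,img[...,::-1])
E
python3 - <<'E'
from h import *
s=sense();print(s)
a=snap('top');b=snap('side')
save(a['pixels'],'top0.png',s=1.5);save(b['pixels'],'side0.png',s=1.5)
E
```

```text
pics
{'time_s': 0.0, 'joints': array([-1.33639140e+00,  3.13458619e-01,  1.49844672e+00, -3.63630816e-05,
        1.33096269e+00, -2.23434413e-01]), 'dq': array([-0.00222751, -0.00116495,  0.00181447, -0.00045723,  0.00081395,
        0.00010532]), 'tau': array([-1.56103342e-04, -4.12263894e+01, -2.59740669e+01, -2.16089788e-04,
        4.15988659e-03, -9.89488683e-06]), 'eef_pos': array([ 231.96008442, -470.69506785,  230.72702693]), 'ee_rot': array([-6.37580934e-04,  9.73910937e-01,  2.26929681e-01, -2.11559785e-05]), 'force': array([-0.01361552, -0.45435309,  0.71018884]), 'wrist_torque': array([ 0.00945233, -0.02859992, -0.02031452]), 'grip_force': 0.0, 'grip_width': 1.0004213615784134}
```

View pics/top0.png

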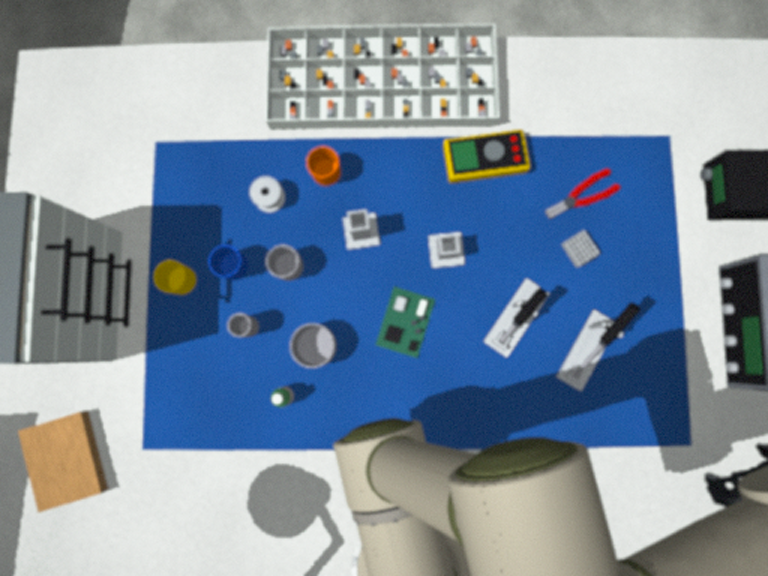

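View pics/side0.png

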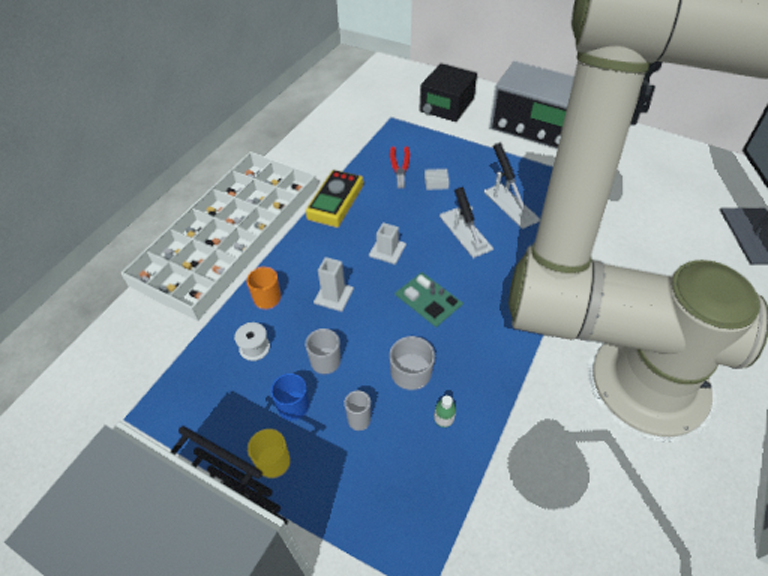

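Top view at 1.5x. Steel pots: large (312,345), medium (284,262), small (240,324). The blue (226,262), orange (323,165) and yellow (174,277) cups are look-alikes, so the grey one at (284,262) is the medium pot. Tall tube (358,222), low tube (447,245), drivers near (522,315) and (605,340).

Run:
```python
from h import *
a=load('top');b=load('side')
W=cloud(a);V=cloud(b)
save(np.vstack([cv2.resize(a['pixels'][140:270,120:440],None,fx=2.4,fy=2.4,interpolation=3),np.hstack([cv2.resize(b['pixels'][85:180,280:365],(254,284)),cv2.resize(b['pixels'][205:290,190:300],(514,284))])[:, :768]]),'crop0.png')
P=np.vstack([W.reshape(-1,3),V.reshape(-1,3)])
src=np.r_[np.zeros(W.size//3),np.ones(V.size//3)]
C=np.vstack([a['pixels'].reshape(-1,3),b['pixels'].reshape(-1,3)]).astype(int)
def wpx(u,v): return W[int(v/1.5),int(u/1.5)]
for n,(u,v) in dict(large=(312,345),med=(284,262),small=(240,324),tall=(358,222),low=(447,245),s=(520,315),l=(615,330),board=(405,322),mat=(500,400)).items(): print(n,wpx(u,v).round(0))
# pots: rim points circle fit
for n,(u,v),H,r in [('large',(312,345),60,41),('med',(284,262),66,31),('small',(240,324),72,22)]:
    c=wpx(u,v)[:2]
    for s in (0,1):
        d=np.linalg.norm(P[:,:2]-c,axis=1)
        q=P[(src==s)&(d<r+25)&(P[:,2]>H-6)&(P[:,2]<H+8)]
        A=np.c_[2*q[:,:2],np.ones(len(q))];x=np.linalg.lstsq(A,(q[:,:2]**2).sum(1),rcond=None)[0]
        print(n,s,len(q),x[:2].round(1),'r',np.sqrt(x[2]+x[:2]@x[:2]).round(1),'mm',((q.min(0)+q.max(0))/2).round(1), q[:,2].max().round(1))
for n,(u,v),H in [('tall',(358,222),97),('low',(450,242),64)]:
    c=wpx(u,v)[:2]
    for s in (0,1):
        d=np.linalg.norm(P[:,:2]-c,axis=1)
        q=P[(src==s)&(d<45)&(P[:,2]>H-8)&(P[:,2]<H+8)]
        f=P[(src==s)&(d<70)&(P[:,2]>3)&(P[:,2]<12)]
        print(n,s,len(q),cv2.minAreaRect(q[:,:2].astype(np.float32)) if len(q)>4 else'',cv2.minAreaRect(f[:,:2].astype(np.float32)))
for n,(u,v) in [('short',(530,305)),('long',(620,325))]:
    c=wpx(u,v)[:2]
    for s in (0,1):
        d=np.linalg.norm(P[:,:2]-c,axis=1)
        q=P[(src==s)&(d<70)&(P[:,2]>40)&(P[:,2]<200)&(C.sum(1)<150)]
        m=np.median(q,0);w=np.linalg.svd(q-m,full_matrices=False)[2][0];w*=np.sign(w[2]);t=(q-m)@w
        print(n,s,len(q),m.round(1),w.round(3),'elev',np.degrees(np.arcsin(w[2])).round(1),'az',np.degrees(np.arctan2(w[1],w[0])).round(1),np.percentile(t,[1,99]).round(1),(q.mean(0)+w*np.percentile(t,99)).round(0))
        f=P[(src==s)&(d<130)&(P[:,2]>3)&(P[:,2]<14)&(C.min(1)>120)]
        print('  foot',cv2.minAreaRect(f[:,:2].astype(np.float32)))
```

```text
large [421. 198.   3.]
med [586. 256.   4.]
small [462. 339.   8.]
tall [659. 109.  22.]
low [614. -67.   9.]
s [ 471. -191.   66.]
l [ 440. -352.  106.]
board [466.  18.   4.]
mat [ 314. -162.    1.]
large 0 113 [420.3 191.8] r 39.1 mm [420.1 191.6  59.4] 64.4
large 1 152 [419.8 192.1] r 39.2 mm [420.3 191.8  59.2] 64.4
med 0 91 [577.  246.4] r 28.6 mm [577.4 246.7  65.7] 71.0
med 1 113 [576.4 248. ] r 29.4 mm [576.8 247.9  65.1] 70.1
small 0 71 [458.3 322.6] r 20.3 mm [457.6 322.5  71.9] 77.6
small 1 89 [457.6 325.2] r 20.3 mm [457.8 324.8  70.6] 74.6
tall 0 89 ((645.6466064453125, 103.82556915283203), (36.81412124633789, 35.75783920288086), 8.702829360961914) ((658.6287841796875, 109.02484130859375), (134.2659149169922, 136.97242736816406), 89.4935302734375)
tall 1 107 ((644.7442626953125, 103.61715698242188), (38.99544143676758, 38.436927795410156), 9.129201889038086) ((656.7951049804688, 111.74465942382812), (136.8296356201172, 126.85469818115234), 23.616283416748047)
low 0 86 ((606.2479858398438, -63.4406623840332), (36.79981994628906, 36.22397232055664), 4.085611343383789) ((6
[... 482 characters left out ...]
203125, 150.541748046875), 53.7774772644043)
short 1 103 [ 487.6 -203.9   79.5] [ 0.624 -0.443  0.644] elev 40.1 az -35.4 [-39.9  34. ] [ 507. -218.  102.]
  foot ((443.8890380859375, -237.9700927734375), (154.9910888671875, 154.89125061035156), 54.94620895385742)
long 0 228 [ 453.1 -359.2  114.6] [ 0.667 -0.418  0.616] elev 38.0 az -32.1 [-48.6  37.9] [ 478. -375.  137.]
  foot ((454.40380859375, -313.5423583984375), (222.31105041503906, 125.91136169433594), 19.70368194580078)
long 1 81 [ 448.  -351.4  104.8] [ 0.66  -0.385  0.645] elev 40.2 az -30.3 [-37.8  43.3] [ 478. -369.  132.]
  foot ((463.8773498535156, -302.6465148925781), (174.3138427734375, 138.22341918945312), 30.35022735595703)
```

View pics/crop0.png

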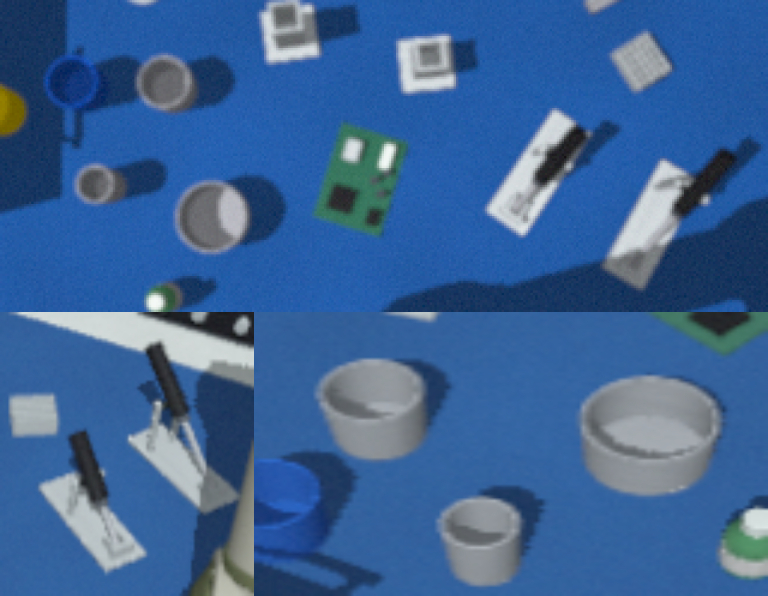

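```bash
cat >> h.py <<'E'
from scipy.spatial.transform import Rotation as Ro
def cur():
    s=sense();q=s['ee_rot'];return s['eef_pos'],Ro.from_quat([q[1],q[2],q[3],q[0]]),s
def toolR(az,tilt):
    """tool x level direction az; tilt>0 turns tool z outward along az (deg)"""
    a=np.radians(az);h=np.array([np.cos(a),np.sin(a),0]);U=np.array([0,0,1.]);t=np.radians(tilt)
    z=-U*np.cos(t)+h*np.sin(t);x=h*np.cos(t)+U*np.sin(t);y=np.cross(z,x)
    return Ro.from_matrix(np.c_[x,y,z])
def plan(p,R,n=None,p0=None,R0=None,vmax=38,grip=None):
    c=cur()
    p0=c[0] if p0 is None else p0; R0=c[1] if R0 is None else R0
    rv=(R0.inv()*R).as_rotvec(degrees=True); d=np.array(p)-p0
    m=max(1,int(np.ceil(max(np.linalg.norm(d)/vmax,np.abs(rv).max()/5.9))))
    n=max(n or m,m)
    print('n',n,'from',p0.round(0),'dist',d.round(1),'rot',rv.round(1))
    Rk=R0
    for k in range(n):
        s=Rk.inv().apply(d/n)/1000
        print([[float(x) for x in s.round(4)],[float(x) for x in (rv/n/6).round(3)]]); Rk=Rk*Ro.from_rotvec(rv/n,degrees=True)
    return np.array(p),R
E
python3 - <<'E'
from h import *
import rig
print([ (k,getattr(rig,k)) for k in dir(rig) if 'grip' in k.lower() or 'depth' in k.lower()], [k for k in dir(rig) if k[0]!='_'])
from scipy.optimize import least_squares
P=[];S=[];C=[]
for n in('top','side'):
    c=load(n);P.append(cloud(c).reshape(-1,3));C.append(c['pixels'].reshape(-1,3).astype(int))
P=np.vstack(P);C=np.vstack(C)
for n,m,az,L,hl in [('short',[486.7,-205,78],-35.5,140,80),('long',[452,-356,108],-31,190,90)]:
    m=np.array(m)
    q=P[(np.linalg.norm(P-m,axis=1)<58)&(C.sum(1)<170)&(P[:,2]>30)]
    def ax(x):
        a,e=np.radians(x[3]),np.radians(40);return np.array([np.cos(a)*np.cos(e),np.sin(a)*np.cos(e),np.sin(e)])
    def f(x):
        w=ax(x);v=q-m-np.array([0,x[1],x[2]]);return np.linalg.norm(v-np.outer(v@w,w),axis=1)-11
    r=least_squares(f,[0,0,-5,az],loss='soft_l1',f_scale=2)
    w=ax(r.x);c=m+np.array([0,r.x[1],r.x[2]]);t=(q-c)@w
    ok=abs(r.fun)<5
    lo,hi=np.percentile(t[ok],[1,99])
    print(n,len(q),'az',r.x[3].round(1),'rms',np.sqrt(np.mean(r.fun[ok]**2)).round(2),'len',(hi-lo).round(1),'end',(c+w*hi).round(1),'tip',(c+w*(hi-L)).round(1), 'handle start',(c+w*lo).round(1))
E
```

```text
[('grip_depth', 18.700000000000003)] ['PlanningError', 'capture', 'finish_job', 'grip_depth', 'sense']
short 298 az -35.4 rms 1.9 len 78.7 end [ 512.6 -226.7  100.3] tip [ 425.1 -164.7   10.3] handle start [ 463.4 -191.9   49.8]
long 363 az -31.6 rms 1.8 len 88.9 end [ 481.2 -379.7  131.8] tip [ 357.2 -303.4    9.7] handle start [ 423.2 -344.    74.6]
```

Run:
```python
from h import *
plan([455,-364,200],toolR(-31.6,0))
```

```text
n 10 from [ 232. -471.  231.] dist [223.  106.7 -30.8] rot [-0.1  0.  57.8]
[[0.0247, 0.0003, 0.0031], [-0.001, 0.0, 0.964]]
[[0.0246, -0.0022, 0.0031], [-0.001, 0.0, 0.964]]
[[0.0243, -0.0047, 0.0031], [-0.001, 0.0, 0.964]]
[[0.0237, -0.0071, 0.0031], [-0.001, 0.0, 0.964]]
[[0.0228, -0.0094, 0.0031], [-0.001, 0.0, 0.964]]
[[0.0218, -0.0117, 0.0031], [-0.001, 0.0, 0.964]]
[[0.0205, -0.0138, 0.0031], [-0.001, 0.0, 0.964]]
[[0.019, -0.0158, 0.0031], [-0.001, 0.0, 0.964]]
[[0.0173, -0.0177, 0.0031], [-0.001, 0.0, 0.964]]
[[0.0154, -0.0193, 0.0031], [-0.001, 0.0, 0.964]]
```

{"method": "servo_tool", "body": {"commands": [[-1, [0.0247, 0.0003, 0.003], [0, 0, 0.964]], [-1, [0.0246, -0.0022, 0.003], [0, 0, 0.964]], [-1, [0.0243, -0.0047, 0.003], [0, 0, 0.964]], [-1, [0.0237, -0.0071, 0.003], [0, 0, 0.964]], [-1, [0.0228, -0.0094, 0.003], [0, 0, 0.964]], [-1, [0.0218, -0.0117, 0.003], [0, 0, 0.964]], [-1, [0.0205, -0.0138, 0.003], [0, 0, 0.964]], [-1, [0.019, -0.0158, 0.003], [0, 0, 0.964]], [-1, [0.0173, -0.0177, 0.003], [0, 0, 0.964]], [-1, [0.0154, -0.0193, 0.003], [0, 0, 0.964]]], "squeeze": 60}}

```text
time_s: 0.93
eef_pos: [456.0, -363.6, 200.8]
ee_rot: [-0.0, 0.962, -0.275, -0.0]
force: [-1.3, -0.6, -0.4]
grip_width: 1.003
grip_force: 0.0
```

Run:
```python
from h import *
p,R,s=cur();print(p,R.as_matrix().round(3),s['joints'],s['force'])
plan([455,-364,87],toolR(-31.6,0),n=5)
```

```text
[ 455.98351951 -363.55222062  200.76942447] [[ 0.849 -0.528 -0.001]
 [-0.528 -0.849  0.001]
 [-0.001 -0.    -1.   ]] [-8.73860842e-01  4.64710418e-01  1.35996423e+00  1.82074341e-06
  1.31771434e+00  1.25361022e+00] [-1.2925212  -0.58037896 -0.40294855]
n 5 from [ 456. -364.  201.] dist [  -1.    -0.4 -113.8] rot [-0.   0.  -0.3]
[[-0.0001, 0.0002, 0.0228], [-0.0, 0.001, -0.01]]
[[-0.0001, 0.0002, 0.0228], [-0.0, 0.001, -0.01]]
[[-0.0001, 0.0002, 0.0228], [-0.0, 0.001, -0.01]]
[[-0.0001, 0.0002, 0.0228], [-0.0, 0.001, -0.01]]
[[-0.0001, 0.0002, 0.0228], [-0.0, 0.001, -0.01]]
```

{"method": "servo_tool", "body": {"commands": [[-1, [0, 0, 0.0228], [0, 0, 0]], [-1, [0, 0, 0.0228], [0, 0, 0]], [-1, [0, 0, 0.0228], [0, 0, 0]], [-1, [0, 0, 0.0228], [0, 0, 0]], [-1, [0, 0, 0.0228], [0, 0, 0]], [1, [0, 0, 0], [0, 0, 0]], [1, [0, 0, 0], [0, 0, 0]], [1, [0, 0, 0], [0, 0, 0]], [1, [0, 0, 0], [0, 0, 0]], [1, [0, 0, 0], [0, 0, 0]]]}}

```text
time_s: 1.77
eef_pos: [455.4, -364.8, 88.7]
ee_rot: [0.001, 0.962, -0.272, 0.001]
force: [-0.2, -0.5, -1.0]
grip_width: 0.302
grip_force: 0.0
```

{"method": "servo_tool", "body": {"commands": [[1, [0, 0, 0], [0, 0, 0]], [1, [0, 0, 0], [0, 0, 0]], [1, [0, 0, 0], [0, 0, 0]]]}}

```text
time_s: 2.02
eef_pos: [455.3, -364.8, 88.1]
ee_rot: [0.0, 0.962, -0.272, 0.001]
force: [0.1, 0.0, 4.9]
grip_width: 0.238
grip_force: 58.6
```

```bash
cat >> h.py <<'E'
def drv(p,R,tip,az):
    a=np.radians(az);e=np.radians(40);w=np.array([np.cos(a)*np.cos(e),np.sin(a)*np.cos(e),np.sin(e)])
    return R.inv().apply(w),R.inv().apply(np.array(tip)-p)
def insertpose(w_t,tip_t,goal,az):
    R=toolR(az,0); 
    # tilt so driver is upright
    from scipy.optimize import minimize_scalar
    t=minimize_scalar(lambda t:-toolR(az,t).apply(w_t)[2],bounds=(0,90),method='bounded').x
    R=toolR(az,t); return np.array(goal)-R.apply(tip_t),R,t
E
python3 - <<'E'
from h import *
p,R,s=cur()
w,t=drv(p,R,[357.2,-303.4,9.7],-31.6);pickle.dump((w,t),open('long.pkl','wb'))
print(w,t)
P,Rt,ti=insertpose(w,t,[645.2,103.7,132],10);print(P,ti,Rt.apply(w))
plan(P,Rt,p0=p+[0,0,120],vmax=36)
E
```

```text
[ 7.67006766e-01  2.60267628e-04 -6.41638959e-01] [-115.82119245   -0.88678368   78.26400216]
[659.42331508 105.30749046 271.052876  ] 50.08585777933794 [ 4.51816582e-05 -2.56315931e-04  9.99999966e-01]
n 15 from [ 455. -365.  208.] dist [204.1 470.1  62.9] rot [ 18.2  47.7 -38.8]
[[-0.0048, -0.0338, -0.0042], [0.202, 0.53, -0.432]]
[[-0.0031, -0.0341, -0.0037], [0.202, 0.53, -0.432]]
[[-0.0013, -0.0343, -0.0031], [0.202, 0.53, -0.432]]
[[0.0004, -0.0343, -0.0024], [0.202, 0.53, -0.432]]
[[0.002, -0.0343, -0.0016], [0.202, 0.53, -0.432]]
[[0.0036, -0.0342, -0.0007], [0.202, 0.53, -0.432]]
[[0.0052, -0.034, 0.0002], [0.202, 0.53, -0.432]]
[[0.0067, -0.0337, 0.0013], [0.202, 0.53, -0.432]]
[[0.0081, -0.0334, 0.0024], [0.202, 0.53, -0.432]]
[[0.0094, -0.0329, 0.0036], [0.202, 0.53, -0.432]]
[[0.0107, -0.0324, 0.0048], [0.202, 0.53, -0.432]]
[[0.0118, -0.0317, 0.0062], [0.202, 0.53, -0.432]]
[[0.0129, -0.031, 0.0075], [0.202, 0.53, -0.432]]
[[0.0138, -0.0303, 0.0089], [0.202, 0.53, -0.432]]
[[0.0146, -0.0294, 0.0103], [0.202, 0.53, -0.432]]
```

{"method": "servo_tool", "body": {"commands": [[1, [0, 0, -0.03], [0, 0, 0]], [1, [0, 0, -0.03], [0, 0, 0]], [1, [0, 0, -0.03], [0, 0, 0]], [1, [0, 0, -0.03], [0, 0, 0]], [1, [-0.0048, -0.0338, -0.0042], [0.202, 0.53, -0.432]], [1, [-0.0031, -0.0341, -0.0037], [0.202, 0.53, -0.432]], [1, [-0.0013, -0.0343, -0.0031], [0.202, 0.53, -0.432]], [1, [0.0004, -0.0343, -0.0024], [0.202, 0.53, -0.432]], [1, [0.002, -0.0343, -0.0016], [0.202, 0.53, -0.432]], [1, [0.0036, -0.0342, -0.0007], [0.202, 0.53, -0.432]]]}}

```text
time_s: 2.85
eef_pos: [536.9, -174.7, 232.7]
ee_rot: [-0.016, 0.975, -0.135, 0.177]
force: [1.4, -0.1, -1.7]
grip_width: 0.244
grip_force: 58.9
```

{"method": "servo_tool", "body": {"commands": [[1, [0.0052, -0.034, 0.0002], [0.202, 0.53, -0.432]], [1, [0.0067, -0.0337, 0.0013], [0.202, 0.53, -0.432]], [1, [0.0081, -0.0334, 0.0024], [0.202, 0.53, -0.432]], [1, [0.0094, -0.0329, 0.0036], [0.202, 0.53, -0.432]], [1, [0.0107, -0.0324, 0.0048], [0.202, 0.53, -0.432]], [1, [0.0118, -0.0317, 0.0062], [0.202, 0.53, -0.432]], [1, [0.0129, -0.031, 0.0075], [0.202, 0.53, -0.432]], [1, [0.0138, -0.0303, 0.0089], [0.202, 0.53, -0.432]], [1, [0.0146, -0.0294, 0.0103], [0.202, 0.53, -0.432]], [1, [0, 0, 0], [0, 0, 0]]]}}

```text
time_s: 3.68
eef_pos: [659.0, 109.9, 269.2]
ee_rot: [-0.039, 0.903, 0.082, 0.421]
force: [-0.4, 0.2, -1.1]
grip_width: 0.239
grip_force: 59.0
```

Run:
```python
from h import *
p,R,s=cur();print(p,s['joints'].round(2),s['grip_force'])
w,t=pickle.load(open('long.pkl','rb'));print('tip est',p+R.apply(t),R.apply(w))
a=snap('top');b=snap('side')
V=cloud(b);
# measured handle axis
for c,n in((a,'top'),(b,'side')):
    W=cloud(c);m=(c['pixels'].astype(int).sum(2)<170)&(np.linalg.norm(W-(p+R.apply(t+w*145)),axis=2)<65)
    q=W[m];print(n,len(q),q.mean(0).round(1),np.linalg.svd(q-q.mean(0),full_matrices=False)[2][0].round(3))
save(np.hstack([a['pixels'][90:190,190:290],b['pixels'][120:220,170:270]]),'ins1.png',s=4)
P,Rt,ti=insertpose(w,t,[645.2,103.7,132],10)
plan(P,Rt)
```

```text
[658.99336192 109.87521091 269.17657666] [-0.09  0.25  1.73  0.61  0.37  0.82] 58.975220918655396
tip est [644.56948345 108.29952703 130.14399778] [ 0.00156461 -0.00113304  0.99999813]
top 412 [630.  104.7 304.5] [-0.235  0.971 -0.053]
side 264 [631.4 114.2 296.6] [-0.217 -0.051  0.975]
n 1 from [659. 107. 269.] dist [ 0.7 -1.2  1.6] rot [-0.1  0.2 -0. ]
[[0.0015, 0.0013, -0.0007], [-0.021, 0.032, -0.0]]
```

View pics/ins1.png

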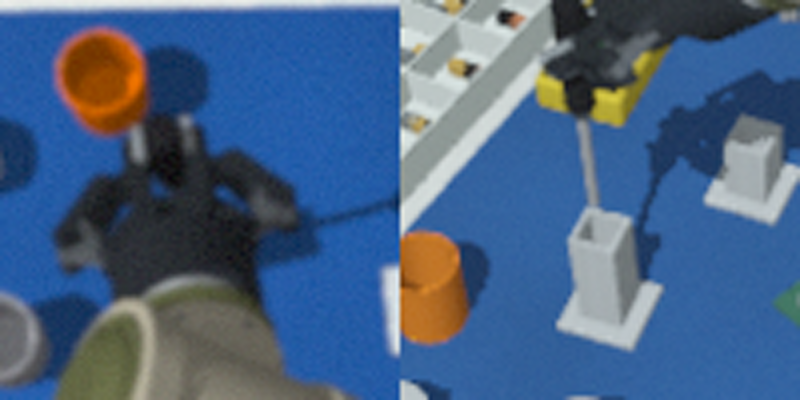

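The tip (crop 597,210) stands just above the tall tube's mouth. I'll check the shaft position in the depth data.

Run:
```python
from h import *
p,R,s=cur();w,t=pickle.load(open('long.pkl','rb'));e=p+R.apply(t);print(e.round(1))
b=load('side');W=cloud(b);m=(np.hypot(W[...,0]-e[0],W[...,1]-e[1])<25)&(W[...,2]>e[2]-10)&(W[...,2]<e[2]+85)
q=W[m];q=q[np.argsort(q[:,2])];print(len(q))
for k in np.array_split(q,5): print(np.median(k,0).round(1))
d=cv2.Rodrigues(b['rvec'])[0][2];print('view',d.round(2))
P,Rt,ti=insertpose(w,t,[645.2,103.7,10],10)
plan(P,Rt,n=8)
```

```text
[644.  105.  130.5]
60
[644.  109.3 139.9]
[642.9 109.2 158.7]
[643.9 108.1 175.2]
[643.8 108.9 191.7]
[644.8 108.9 208.6]
view [ 0.3  -0.56 -0.77]
n 8 from [659. 107. 269.] dist [   0.7   -1.2 -120.4] rot [-0.1  0.2 -0. ]
[[-0.0115, 0.0002, 0.0097], [-0.003, 0.004, -0.0]]
[[-0.0115, 0.0002, 0.0097], [-0.003, 0.004, -0.0]]
[[-0.0115, 0.0002, 0.0097], [-0.003, 0.004, -0.0]]
[[-0.0115, 0.0002, 0.0097], [-0.003, 0.004, -0.0]]
[[-0.0115, 0.0002, 0.0097], [-0.003, 0.004, -0.0]]
[[-0.0115, 0.0002, 0.0097], [-0.003, 0.004, -0.0]]
[[-0.0115, 0.0002, 0.0097], [-0.003, 0.004, -0.0]]
[[-0.0115, 0.0002, 0.0097], [-0.003, 0.004, -0.0]]
```

{"method": "servo_tool", "body": {"commands": [[1, [-0.0115, 0.0002, 0.0097], [0, 0, 0]], [1, [-0.0115, 0.0002, 0.0097], [0, 0, 0]], [1, [-0.0115, 0.0002, 0.0097], [0, 0, 0]], [1, [-0.0115, 0.0002, 0.0097], [0, 0, 0]], [1, [-0.0115, 0.0002, 0.0097], [0, 0, 0]], [1, [-0.0115, 0.0002, 0.0097], [0, 0, 0]], [1, [-0.0115, 0.0002, 0.0097], [0, 0, 0]], [1, [-0.0115, 0.0002, 0.0097], [0, 0, 0]], [1, [0, 0, 0], [0, 0, 0]], [1, [0, 0, 0], [0, 0, 0]]]}}

```text
time_s: 4.62
eef_pos: [659.7, 103.3, 149.9]
ee_rot: [-0.037, 0.903, 0.078, 0.421]
force: [-1.0, 0.0, -0.8]
grip_width: 0.244
grip_force: 59.3
```

{"method": "servo_tool", "body": {"commands": [[-1, [0, 0, 0], [0, 0, 0]], [-1, [0, 0, 0], [0, 0, 0]], [-1, [0, 0, 0], [0, 0, 0]], [-1, [0, 0, 0], [0, 0, 0]], [-1, [0, 0, 0], [0, 0, 0]], [-1, [0, 0, -0.02], [0, 0, 0]], [-1, [0, 0, -0.035], [0, 0, 0]], [-1, [0, 0, -0.035], [0, 0, 0]], [-1, [0, 0, -0.035], [0, 0, 0]], [-1, [0, 0, 0], [0, 0, 0]]]}}

```text
time_s: 5.45
eef_pos: [563.5, 87.3, 234.7]
ee_rot: [-0.036, 0.902, 0.079, 0.423]
force: [0.4, -1.0, 0.8]
grip_width: 1.001
grip_force: 0.0
```

Run:
```python
from h import *
p,R,s=cur();b=snap('side');W=cloud(b)
m=(b['pixels'].astype(int).sum(2)<170)&(np.hypot(W[...,0]-645,W[...,1]-104)<60)&(W[...,2]>98)&(W[...,2]<230)
q=W[m];print(len(q),q.min(0).round(0),q.max(0).round(0),np.linalg.svd(q-q.mean(0),full_matrices=False)[2][0].round(3))
a=np.radians(-35.4);w=np.array([np.cos(a)*np.cos(.698),np.sin(a)*np.cos(.698),np.sin(.698)])
g=np.array([425.1,-164.7,10.3])+w*106;print('grasp',g)
plan(g+[0,0,-18.7+95],toolR(-35.4,0),vmax=36)
```

```text
168 [634.  95. 102.] [651. 115. 199.] [ 0.03  -0.022  0.999]
grasp [ 491.29627052 -211.74324082   78.42479184]
n 9 from [565.  87. 233.] dist [ -73.5 -299.   -78.4] rot [-19.8 -47.6  42.4]
[[-0.0156, 0.0313, -0.005], [-0.367, -0.881, 0.785]]
[[-0.0133, 0.0326, -0.0025], [-0.367, -0.881, 0.785]]
[[-0.0107, 0.0337, -0.0001], [-0.367, -0.881, 0.785]]
[[-0.0078, 0.0344, 0.0021], [-0.367, -0.881, 0.785]]
[[-0.0046, 0.0348, 0.004], [-0.367, -0.881, 0.785]]
[[-0.0013, 0.0348, 0.0056], [-0.367, -0.881, 0.785]]
[[0.0021, 0.0346, 0.0069], [-0.367, -0.881, 0.785]]
[[0.0056, 0.034, 0.0079], [-0.367, -0.881, 0.785]]
[[0.0091, 0.033, 0.0085], [-0.367, -0.881, 0.785]]
```

{"method": "servo_tool", "body": {"commands": [[-1, [-0.0141, 0.0281, -0.0046], [-0.33, -0.793, 0.707]], [-1, [-0.0122, 0.0292, -0.0024], [-0.33, -0.793, 0.707]], [-1, [-0.0101, 0.0301, -0.0004], [-0.33, -0.793, 0.707]], [-1, [-0.0077, 0.0308, 0.0015], [-0.33, -0.793, 0.707]], [-1, [-0.0051, 0.0312, 0.0032], [-0.33, -0.793, 0.707]], [-1, [-0.0023, 0.0313, 0.0046], [-0.33, -0.793, 0.707]], [-1, [0.0006, 0.0312, 0.0057], [-0.33, -0.793, 0.707]], [-1, [0.0035, 0.0309, 0.0066], [-0.33, -0.793, 0.707]], [-1, [0.0063, 0.0302, 0.0073], [-0.33, -0.793, 0.707]], [-1, [0.0088, 0.0294, 0.0077], [-0.33, -0.793, 0.707]]]}}

```text
time_s: 6.33
eef_pos: [520.1, -193.7, 155.2]
ee_rot: [-0.006, 0.96, -0.277, 0.027]
force: [0.2, 0.2, 0.1]
grip_width: 0.998
grip_force: 0.0
```

Run:
```python
from h import *
plan([491.3,-211.7,59.7],toolR(-35.4,0),n=5)
```

```text
n 5 from [ 520. -194.  155.] dist [-28.8 -18.  -95.5] rot [-1.6 -2.7  3.2]
[[-0.0039, 0.0066, 0.0188], [-0.052, -0.09, 0.107]]
[[-0.0036, 0.0065, 0.0188], [-0.052, -0.09, 0.107]]
[[-0.0034, 0.0065, 0.0189], [-0.052, -0.09, 0.107]]
[[-0.0031, 0.0064, 0.019], [-0.052, -0.09, 0.107]]
[[-0.0029, 0.0063, 0.019], [-0.052, -0.09, 0.107]]
```

{"method": "servo_tool", "body": {"commands": [[-1, [-0.0065, 0.0157, 0], [-0.13, -0.225, 0.267]], [-1, [-0.0065, 0.0157, 0], [-0.13, -0.225, 0.267]], [-1, [0, 0, 0.0191], [0, 0, 0]], [-1, [0, 0, 0.0191], [0, 0, 0]], [-1, [0, 0, 0.0191], [0, 0, 0]]]}}

```text
time_s: 6.75
eef_pos: [491.8, -211.5, 97.1]
ee_rot: [0.0, 0.953, -0.302, 0.003]
force: [-0.4, -0.2, 0.5]
grip_width: 1.0
grip_force: 0.0
```

Run:
```python
from h import *
plan([491.3,-211.7,59.7],toolR(-35.4,0),n=2)
```

```text
n 2 from [ 492. -211.   97.] dist [ -0.5  -0.2 -37.4] rot [-0.1 -0.3  0.2]
[[-0.0002, 0.0003, 0.0187], [-0.008, -0.025, 0.017]]
[[-0.0002, 0.0003, 0.0187], [-0.008, -0.025, 0.017]]
```

{"method": "servo_tool", "body": {"commands": [[-1, [-0.0002, 0.0003, 0.0187], [0, 0, 0]], [-1, [-0.0002, 0.0003, 0.0187], [0, 0, 0]], [1, [0, 0, 0], [0, 0, 0]], [1, [0, 0, 0], [0, 0, 0]], [1, [0, 0, 0], [0, 0, 0]], [1, [0, 0, 0], [0, 0, 0]], [1, [0, 0, 0], [0, 0, 0]], [1, [0, 0, 0], [0, 0, 0]], [1, [0, 0, 0], [0, 0, 0]], [1, [0, 0, 0], [0, 0, 0]]]}}

```text
time_s: 7.58
eef_pos: [492.0, -212.5, 61.2]
ee_rot: [0.001, 0.953, -0.303, 0.003]
force: [0.2, 0.9, 4.0]
grip_width: 0.237
grip_force: 58.7
```

Run:
```python
from h import *
p,R,s=cur();print(p,s['grip_width'],s['grip_force'],s['force'])
w,t=drv(p,R,[425.1,-164.7,10.3],-35.4);pickle.dump((w,t),open('short.pkl','wb'))
P,Rt,ti=insertpose(w,t,[606,-64,95],-6);print(P,ti,Rt.apply(w))
plan(P,Rt,p0=p+[0,0,105],n=11)
```

```text
[ 491.9529299  -212.45951263   61.17094379] 0.23657813050724383 58.65495979785919 [0.19088889 0.94794899 4.00816902]
[619.7222537  -65.85893207 190.63672061] 50.351777158382816 [-1.93103699e-04 -1.83704399e-03  9.99998294e-01]
n 11 from [ 492. -212.  166.] dist [127.8 146.6  24.5] rot [ 12.9  48.9 -27.3]
[[0.0018, -0.0176, -0.0022], [0.195, 0.74, -0.413]]
[[0.0027, -0.0175, -0.0017], [0.195, 0.74, -0.413]]
[[0.0036, -0.0174, -0.0011], [0.195, 0.74, -0.413]]
[[0.0044, -0.0173, -0.0004], [0.195, 0.74, -0.413]]
[[0.0051, -0.0171, 0.0003], [0.195, 0.74, -0.413]]
[[0.0058, -0.0168, 0.0011], [0.195, 0.74, -0.413]]
[[0.0064, -0.0165, 0.0019], [0.195, 0.74, -0.413]]
[[0.007, -0.0162, 0.0028], [0.195, 0.74, -0.413]]
[[0.0074, -0.0158, 0.0036], [0.195, 0.74, -0.413]]
[[0.0078, -0.0154, 0.0046], [0.195, 0.74, -0.413]]
[[0.008, -0.0149, 0.0055], [0.195, 0.74, -0.413]]
```

{"method": "servo_tool", "body": {"commands": [[1, [0, 0, -0.035], [0, 0, 0]], [1, [0, 0, -0.035], [0, 0, 0]], [1, [0, 0, -0.035], [0, 0, 0]], [1, [0.0018, -0.0176, -0.0022], [0.195, 0.74, -0.413]], [1, [0.0027, -0.0175, -0.0017], [0.195, 0.74, -0.413]], [1, [0.0036, -0.0174, -0.0011], [0.195, 0.74, -0.413]], [1, [0.0044, -0.0173, -0.0004], [0.195, 0.74, -0.413]], [1, [0.0051, -0.0171, 0.0003], [0.195, 0.74, -0.413]], [1, [0.0058, -0.0168, 0.0011], [0.195, 0.74, -0.413]], [1, [0.0064, -0.0165, 0.0019], [0.195, 0.74, -0.413]]]}}

```text
time_s: 8.42
eef_pos: [572.6, -118.1, 181.4]
ee_rot: [0.015, 0.949, -0.144, 0.279]
force: [0.2, 0.2, -1.3]
grip_width: 0.236
grip_force: 59.1
```

{"method": "servo_tool", "body": {"commands": [[1, [0.007, -0.0162, 0.0028], [0.195, 0.74, -0.413]], [1, [0.0074, -0.0158, 0.0036], [0.195, 0.74, -0.413]], [1, [0.0078, -0.0154, 0.0046], [0.195, 0.74, -0.413]], [1, [0.008, -0.0149, 0.0055], [0.195, 0.74, -0.413]], [1, [0, 0, 0], [0, 0, 0]], [1, [0, 0, 0], [0, 0, 0]]]}}

```text
time_s: 8.92
eef_pos: [609.3, -75.5, 187.9]
ee_rot: [0.015, 0.917, -0.068, 0.392]
force: [0.1, -0.2, -0.7]
grip_width: 0.243
grip_force: 59.1
```

Run:
```python
from h import *
p,R,s=cur();w,t=pickle.load(open('short.pkl','rb'));e=p+R.apply(t);print('tip',e.round(1),R.apply(w).round(3),s['force'])
b=snap('side');W=cloud(b);m=(np.hypot(W[...,0]-e[0],W[...,1]-e[1])<25)&(W[...,2]>e[2]-10)&(W[...,2]<e[2]+55)
q=W[m];q=q[np.argsort(q[:,2])];print(len(q))
for k in np.array_split(q,4): print(np.median(k,0).round(1))
P,Rt,ti=insertpose(w,t,[606,-64,10],-6)
plan(P,Rt,n=6)
```

```text
tip [589.1 -69.7  93.6] [ 0.069 -0.038  0.997] [ 0.11345408 -0.19114049 -0.71688672]
34
[591.8 -68.1 100.2]
[590.8 -68.8 111.8]
[592.6 -68.2 126.5]
[593.3 -67.3 144.2]
n 6 from [609. -76. 188.] dist [ 10.2  10.  -82.6] rot [ 0.4  4.2 -2.4]
[[-0.0089, -0.0015, 0.0106], [0.012, 0.116, -0.066]]
[[-0.0091, -0.0016, 0.0105], [0.012, 0.116, -0.066]]
[[-0.0092, -0.0016, 0.0104], [0.012, 0.116, -0.066]]
[[-0.0093, -0.0017, 0.0103], [0.012, 0.116, -0.066]]
[[-0.0094, -0.0017, 0.0102], [0.012, 0.116, -0.066]]
[[-0.0095, -0.0018, 0.0101], [0.012, 0.116, -0.066]]
```

Run:
```python
from h import *
p,R,s=cur();w,t=pickle.load(open('short.pkl','rb'))
P,Rt,ti=insertpose(w,t,[604.5,-63,94],-6)
plan(P,Rt,n=2)
plan(P-[0,0,84],Rt,n=6,p0=P,R0=Rt)
```

```text
n 2 from [609. -76. 188.] dist [ 8.7 11.   1.4] rot [ 0.4  4.2 -2.4]
[[0.0029, -0.0061, 0.0022], [0.036, 0.347, -0.198]]
[[0.0029, -0.006, 0.0023], [0.036, 0.347, -0.198]]
n 6 from [618. -65. 190.] dist [  0.   0. -84.] rot [0. 0. 0.]
[[-0.0108, 0.0, 0.0089], [0.0, 0.0, 0.0]]
[[-0.0108, 0.0, 0.0089], [0.0, 0.0, 0.0]]
[[-0.0108, 0.0, 0.0089], [0.0, 0.0, 0.0]]
[[-0.0108, 0.0, 0.0089], [0.0, 0.0, 0.0]]
[[-0.0108, 0.0, 0.0089], [0.0, 0.0, 0.0]]
[[-0.0108, 0.0, 0.0089], [0.0, 0.0, 0.0]]
```

{"method": "servo_tool", "body": {"commands": [[1, [0.0029, -0.0061, 0.0022], [0.036, 0.347, -0.198]], [1, [0.0029, -0.006, 0.0023], [0.036, 0.347, -0.198]], [1, [0, 0, 0], [0, 0, 0]], [1, [-0.0108, 0, 0.0089], [0, 0, 0]], [1, [-0.0108, 0, 0.0089], [0, 0, 0]], [1, [-0.0108, 0, 0.0089], [0, 0, 0]], [1, [0, 0, 0], [0, 0, 0]]]}}

```text
time_s: 9.55
eef_pos: [616.0, -65.7, 145.4]
ee_rot: [0.02, 0.906, -0.051, 0.419]
force: [-0.5, -1.1, -1.1]
grip_width: 0.239
grip_force: 59.1
```

Run:
```python
from h import *
p,R,s=cur();w,t=pickle.load(open('short.pkl','rb'));e=p+R.apply(t);print('tip',e.round(1),R.apply(w).round(3),s['force'])
P,Rt,ti=insertpose(w,t,[604.5,-63,10],-6)
plan(P,Rt,n=3)
```

```text
tip [601.2 -63.   49.9] [ 0.012 -0.01   1.   ] [-0.53213439 -1.11925708 -1.13779521]
n 3 from [616. -66. 145.] dist [  2.2   0.8 -39.8] rot [-0.1  0.7 -0.4]
[[-0.0096, -0.0003, 0.0091], [-0.005, 0.041, -0.024]]
[[-0.0097, -0.0003, 0.0091], [-0.005, 0.041, -0.024]]
[[-0.0097, -0.0003, 0.009], [-0.005, 0.041, -0.024]]
```

{"method": "servo_tool", "body": {"commands": [[1, [-0.0096, -0.0003, 0.0091], [0, 0.041, -0.024]], [1, [-0.0097, -0.0003, 0.0091], [0, 0.041, -0.024]], [1, [-0.0097, -0.0003, 0.009], [0, 0.041, -0.024]], [1, [0, 0, 0], [0, 0, 0]]]}}

```text
time_s: 9.88
eef_pos: [618.8, -64.5, 106.6]
ee_rot: [0.021, 0.904, -0.047, 0.425]
force: [0.5, 0.7, -1.7]
grip_width: 0.239
grip_force: 59.1
```

{"method": "servo_tool", "body": {"commands": [[-1, [0, 0, 0], [0, 0, 0]], [-1, [0, 0, 0], [0, 0, 0]], [-1, [0, 0, 0], [0, 0, 0]], [-1, [0, 0, 0], [0, 0, 0]], [-1, [0, 0, 0], [0, 0, 0]], [-1, [0, 0, -0.02], [0, 0, 0]], [-1, [0, 0, -0.035], [0, 0, 0]], [-1, [0, 0, -0.035], [0, 0, 0]], [-1, [0, 0, -0.035], [0, 0, 0]], [-1, [0, 0, -0.035], [0, 0, 0]]]}}

```text
time_s: 10.72
eef_pos: [512.6, -53.4, 198.2]
ee_rot: [0.021, 0.902, -0.045, 0.428]
force: [0.0, -0.6, 1.0]
grip_width: 0.999
grip_force: 0.0
```

Run:
```python
from h import *
p,R,s=cur();b=snap('side');a=snap('top');print(p,s['joints'].round(2),s['force'])
for n,c in (('s',b),('t',a)):
  W=cloud(c)
  for x,y in((605,-64),(645,104)):
    m=(c['pixels'].astype(int).sum(2)<170)&(np.hypot(W[...,0]-x,W[...,1]-y)<40)&(W[...,2]>70)&(W[...,2]<205)
    q=W[m]
    if len(q)>5: print(n,x,len(q),q.min(0).round(0),q.max(0).round(0),np.linalg.svd(q-q.mean(0),full_matrices=False)[2][0].round(3))
save(b['pixels'],'after.png',crop=(100,60,420,300),s=2.4)
# medium pot grasp: fingers along y-tool; options
plan([576.8,247.3,160],toolR(20,0))
```

```text
[512.61126339 -53.38516334 198.20454736] [-0.48  0.03  2.23  1.43  0.3  -0.1 ] [ 0.03621315 -0.55443655  0.9972102 ]
s 605 119 [599. -70.  71.] [618. -50. 149.] [-0.037  0.037 -0.999]
s 645 169 [634.  96. 104.] [651. 115. 199.] [ 0.027 -0.016  1.   ]
t 605 66 [599. -70.  84.] [617. -53. 152.] [-0.169  0.036 -0.985]
t 645 95 [635.  92. 111.] [654. 110. 200.] [-0.1   -0.029 -0.995]
n 9 from [513. -53. 200.] dist [ 64.  300.8 -40. ] rot [ 11.5 -50.1 -23.9]
[[-0.0011, -0.034, 0.0057], [0.213, -0.927, -0.444]]
[[0.0011, -0.0338, 0.0064], [0.213, -0.927, -0.444]]
[[0.0033, -0.0336, 0.007], [0.213, -0.927, -0.444]]
[[0.0056, -0.0332, 0.0073], [0.213, -0.927, -0.444]]
[[0.0078, -0.0327, 0.0074], [0.213, -0.927, -0.444]]
[[0.01, -0.0322, 0.0072], [0.213, -0.927, -0.444]]
[[0.0122, -0.0315, 0.0069], [0.213, -0.927, -0.444]]
[[0.0143, -0.0307, 0.0063], [0.213, -0.927, -0.444]]
[[0.0163, -0.0299, 0.0055], [0.213, -0.927, -0.444]]
```

View pics/after.png

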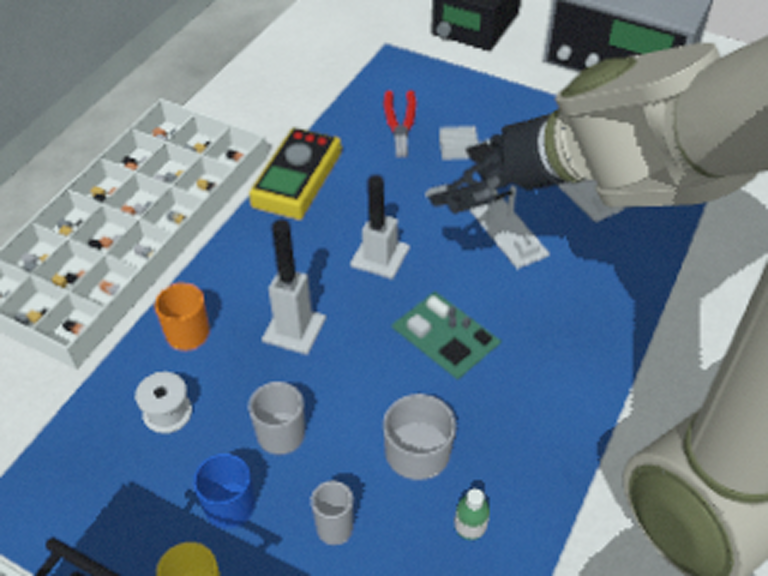

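Both drivers stand in their tubes: long at crop (283,252), short at (376,200). Next are the pots, and the medium one is the grey pot at crop (277,417), left of the large.

Run:
```python
from h import *
plan([470,140,260],toolR(84,0),n=20)
```

```text
n 20 from [513. -53. 200.] dist [-42.8 193.5  60. ] rot [ 39.7 -39.8 -83.2]
[[0.0004, -0.0094, -0.0043], [0.331, -0.332, -0.693]]
[[0.0009, -0.0095, -0.004], [0.331, -0.332, -0.693]]
[[0.0015, -0.0095, -0.0037], [0.331, -0.332, -0.693]]
[[0.0021, -0.0095, -0.0034], [0.331, -0.332, -0.693]]
[[0.0026, -0.0095, -0.0032], [0.331, -0.332, -0.693]]
[[0.0032, -0.0094, -0.003], [0.331, -0.332, -0.693]]
[[0.0038, -0.0092, -0.0028], [0.331, -0.332, -0.693]]
[[0.0044, -0.009, -0.0026], [0.331, -0.332, -0.693]]
[[0.0049, -0.0088, -0.0024], [0.331, -0.332, -0.693]]
[[0.0055, -0.0085, -0.0023], [0.331, -0.332, -0.693]]
[[0.006, -0.0081, -0.0022], [0.331, -0.332, -0.693]]
[[0.0065, -0.0078, -0.0022], [0.331, -0.332, -0.693]]
[[0.007, -0.0073, -0.0021], [0.331, -0.332, -0.693]]
[[0.0074, -0.0069, -0.0021], [0.331, -0.332, -0.693]]
[[0.0078, -0.0064, -0.0022], [0.331, -0.332, -0.693]]
[[0.0082, -0.0059, -0.0022], [0.331, -0.332, -0.693]]
[[0.0085, -0.0054, -0.0023], [0.331, -0.332, -0.693]]
[[0.0088, -0.0048, -0.0025], [0.331, -0.332, -0.693]]
[[0.0091, -0.0043, -0.0026], [0.331, -0.332, -0.693]]
[[0.0092, -0.0037, -0.0028], [0.331, -0.332, -0.693]]
```

{"method": "servo_tool", "body": {"commands": [[-1, [0.0004, -0.0094, -0.0043], [0.331, -0.332, -0.693]], [-1, [0.0009, -0.0095, -0.004], [0.331, -0.332, -0.693]], [-1, [0.0015, -0.0095, -0.0037], [0.331, -0.332, -0.693]], [-1, [0.0021, -0.0095, -0.0034], [0.331, -0.332, -0.693]], [-1, [0.0026, -0.0095, -0.0032], [0.331, -0.332, -0.693]], [-1, [0.0032, -0.0094, -0.003], [0.331, -0.332, -0.693]], [-1, [0.0038, -0.0092, -0.0028], [0.331, -0.332, -0.693]], [-1, [0.0044, -0.009, -0.0026], [0.331, -0.332, -0.693]], [-1, [0.0049, -0.0088, -0.0024], [0.331, -0.332, -0.693]], [-1, [0.0055, -0.0085, -0.0023], [0.331, -0.332, -0.693]]]}}

```text
time_s: 11.65
eef_pos: [494.3, 42.3, 227.6]
ee_rot: [0.01, 0.909, 0.34, 0.239]
force: [-0.3, -0.9, 0.5]
grip_width: 1.002
grip_force: 0.0
```

{"method": "servo_tool", "body": {"commands": [[-1, [0.006, -0.0081, -0.0022], [0.331, -0.332, -0.693]], [-1, [0.0065, -0.0078, -0.0022], [0.331, -0.332, -0.693]], [-1, [0.007, -0.0073, -0.0021], [0.331, -0.332, -0.693]], [-1, [0.0074, -0.0069, -0.0021], [0.331, -0.332, -0.693]], [-1, [0.0078, -0.0064, -0.0022], [0.331, -0.332, -0.693]], [-1, [0.0082, -0.0059, -0.0022], [0.331, -0.332, -0.693]], [-1, [0.0085, -0.0054, -0.0023], [0.331, -0.332, -0.693]], [-1, [0.0088, -0.0048, -0.0025], [0.331, -0.332, -0.693]], [-1, [0.0091, -0.0043, -0.0026], [0.331, -0.332, -0.693]], [-1, [0.0092, -0.0037, -0.0028], [0.331, -0.332, -0.693]]]}}

```text
time_s: 12.48
eef_pos: [474.1, 139.6, 258.0]
ee_rot: [-0.003, 0.745, 0.667, 0.003]
force: [0.7, -0.7, -0.8]
grip_width: 0.999
grip_force: 0.0
```

Run:
```python
from h import *
p,R,s=cur();print(p,s['joints'].round(2),R.as_matrix().round(2))
plan([576.8,247.3,140],toolR(85,0))
```

```text
[474.11159747 139.55177225 257.97153819] [0.04 0.22 1.54 0.01 1.37 0.15] [[ 0.11  0.99  0.  ]
 [ 0.99 -0.11  0.01]
 [ 0.01 -0.   -1.  ]]
n 5 from [474. 140. 258.] dist [ 102.7  107.7 -118. ] rot [-0.  -0.5 -1.4]
[[0.0235, 0.018, 0.0238], [-0.0, -0.017, -0.046]]
[[0.0234, 0.0181, 0.0238], [-0.0, -0.017, -0.046]]
[[0.0234, 0.0182, 0.0237], [-0.0, -0.017, -0.046]]
[[0.0234, 0.0184, 0.0237], [-0.0, -0.017, -0.046]]
[[0.0233, 0.0185, 0.0236], [-0.0, -0.017, -0.046]]
```

{"method": "servo_tool", "body": {"commands": [[-1, [0.0235, 0.018, 0.0238], [0, -0.017, -0.046]], [-1, [0.0234, 0.0181, 0.0238], [0, -0.017, -0.046]], [-1, [0.0234, 0.0182, 0.0237], [0, -0.017, -0.046]], [-1, [0.0234, 0.0184, 0.0237], [0, -0.017, -0.046]], [-1, [0.0233, 0.0185, 0.0236], [0, -0.017, -0.046]], [-1, [0, 0, 0], [0, 0, 0]], [-1, [0, 0, 0], [0, 0, 0]]]}}

```text
time_s: 13.07
eef_pos: [576.9, 246.7, 137.2]
ee_rot: [-0.001, 0.738, 0.675, -0.001]
force: [-0.1, -0.3, 0.1]
grip_width: 1.001
grip_force: 0.0
```

Run:
```python
from h import *
plan([576.8,247.3,43],toolR(85,0),n=4)
```

```text
n 4 from [577. 247. 137.] dist [ -0.1   0.6 -94.2] rot [-0.2  0.  -0.2]
[[0.0002, 0.0, 0.0236], [-0.006, 0.001, -0.007]]
[[0.0002, 0.0, 0.0236], [-0.006, 0.001, -0.007]]
[[0.0002, 0.0, 0.0236], [-0.006, 0.001, -0.007]]
[[0.0002, -0.0, 0.0236], [-0.006, 0.001, -0.007]]
```

{"method": "servo_tool", "body": {"commands": [[-1, [0.0002, 0, 0.0236], [0, 0, 0]], [-1, [0.0002, 0, 0.0236], [0, 0, 0]], [-1, [0, 0, 0.0236], [0, 0, 0]], [-1, [0, 0, 0.0236], [0, 0, 0]], [1, [0, 0, 0], [0, 0, 0]], [1, [0, 0, 0], [0, 0, 0]], [1, [0, 0, 0], [0, 0, 0]], [1, [0, 0, 0], [0, 0, 0]], [1, [0, 0, 0], [0, 0, 0]], [1, [0, 0, 0], [0, 0, 0]]], "squeeze": 40}}

```text
time_s: 13.9
eef_pos: [578.4, 246.0, 47.8]
ee_rot: [0.002, 0.739, 0.674, 0.002]
force: [-1.1, -0.6, 5.7]
grip_width: 0.704
grip_force: 43.9
```

Run:
```python
from h import *
p,R,s=cur();print(p,s['grip_width'],s['grip_force'],s['force'])
plan([p[0],p[1],p[2]+90],R,n=3)
plan([420.1,191.9,p[2]+90],toolR(85,0),p0=p+[0,0,90],n=6)
```

```text
[578.37355839 246.03843433  47.79026649] 0.703802287676821 43.88951634988189 [-1.12635871 -0.61047472  5.73737976]
n 3 from [578. 246.  48.] dist [ 0.  0. 90.] rot [0. 0. 0.]
[[0.0, 0.0002, -0.03], [0.0, 0.0, 0.0]]
[[0.0, 0.0002, -0.03], [0.0, 0.0, 0.0]]
[[0.0, 0.0002, -0.03], [0.0, 0.0, 0.0]]
n 6 from [578. 246. 138.] dist [-158.3  -54.1    0. ] rot [ 0.3 -0.  -0.3]
[[-0.0114, -0.0254, -0.0001], [0.008, -0.001, -0.008]]
[[-0.0114, -0.0254, -0.0001], [0.008, -0.001, -0.008]]
[[-0.0114, -0.0255, -0.0001], [0.008, -0.001, -0.008]]
[[-0.0114, -0.0255, -0.0001], [0.008, -0.001, -0.008]]
[[-0.0113, -0.0255, -0.0], [0.008, -0.001, -0.008]]
[[-0.0113, -0.0255, -0.0], [0.008, -0.001, -0.008]]
```

{"method": "servo_tool", "body": {"commands": [[1, [0, 0, -0.03], [0, 0, 0]], [1, [0, 0, -0.03], [0, 0, 0]], [1, [0, 0, -0.03], [0, 0, 0]], [1, [-0.0114, -0.0254, 0], [0, 0, 0]], [1, [-0.0114, -0.0254, 0], [0, 0, 0]], [1, [-0.0114, -0.0255, 0], [0, 0, 0]], [1, [-0.0114, -0.0255, 0], [0, 0, 0]], [1, [-0.0113, -0.0255, 0], [0, 0, 0]], [1, [-0.0113, -0.0255, 0], [0, 0, 0]], [1, [0, 0, 0], [0, 0, 0]]]}}

```text
time_s: 14.73
eef_pos: [414.8, 191.3, 135.7]
ee_rot: [0.0, 0.739, 0.674, -0.001]
force: [-0.1, -0.3, -1.2]
grip_width: 0.701
grip_force: 44.2
```

Run:
```python
from h import *
p,R,s=cur();print(p,s['grip_width'],s['grip_force'],s['force'])
b=snap('side');a=snap('top');W=cloud(b)
save(b['pixels'],'med.png',crop=(200,150,360,290),s=4)
m=(np.hypot(W[...,0]-p[0],W[...,1]-p[1])<60)&(W[...,2]>75)&(W[...,2]<200)
q=W[m];g=b['pixels'][m].astype(int);k=(g.min(1)>95);q=q[k];print(len(q))
for z in range(75,180,8):
    r=q[(q[:,2]>=z)&(q[:,2]<z+8)]
    if len(r)>3: print(z,len(r),r.min(0).round(0),r.max(0).round(0))
plan([420.1,191.2,70],toolR(85,0),n=5)
```

```text
[414.76068918 191.34023921 135.67563604] 0.70145195585593 44.16206785594113 [-0.10648813 -0.26655659 -1.24889025]
623
83 8 [390. 171.  88.] [437. 221.  91.]
91 80 [386. 165.  91.] [440. 224.  99.]
99 65 [386. 164.  99.] [441. 223. 107.]
107 60 [385. 165. 107.] [442. 222. 115.]
115 74 [386. 164. 115.] [442. 223. 123.]
123 67 [386. 164. 123.] [444. 224. 130.]
131 71 [387. 164. 131.] [443. 224. 139.]
139 62 [380. 165. 139.] [450. 224. 147.]
147 89 [379. 165. 147.] [451. 223. 155.]
155 28 [381. 170. 155.] [450. 223. 161.]
163 11 [379. 199. 163.] [451. 206. 171.]
171 8 [381. 199. 172.] [451. 206. 179.]
n 5 from [419. 192. 136.] dist [  1.1  -0.9 -66.5] rot [ 0.2  0.  -0.3]
[[-0.0002, 0.0002, 0.0133], [0.008, 0.0, -0.01]]
[[-0.0002, 0.0002, 0.0133], [0.008, 0.0, -0.01]]
[[-0.0002, 0.0002, 0.0133], [0.008, 0.0, -0.01]]
[[-0.0002, 0.0002, 0.0133], [0.008, 0.0, -0.01]]
[[-0.0002, 0.0002, 0.0133], [0.008, 0.0, -0.01]]
```

View pics/med.png

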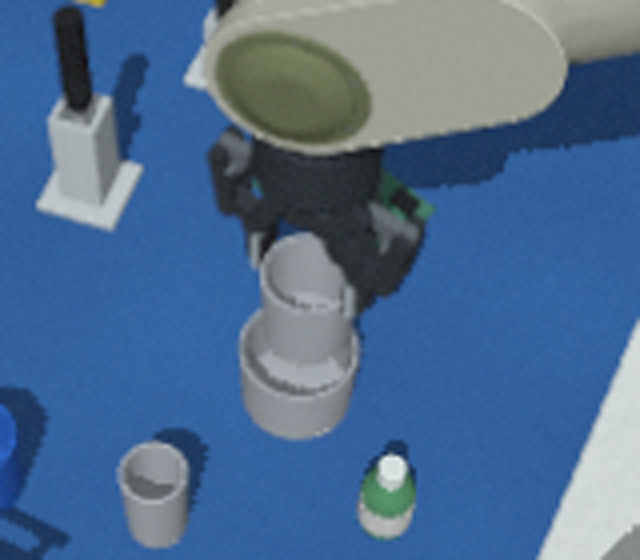

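The medium pot hangs upright (crop 308,270) over the large one (298,380), held near its rim.

Run:
```python
from h import *
plan([420.1,189.7,60],toolR(85,0),n=7)
```

```text
n 7 from [419. 192. 136.] dist [  1.1  -2.4 -76.5] rot [ 0.2  0.  -0.3]
[[-0.0003, 0.0001, 0.0109], [0.006, 0.0, -0.007]]
[[-0.0003, 0.0002, 0.0109], [0.006, 0.0, -0.007]]
[[-0.0003, 0.0002, 0.0109], [0.006, 0.0, -0.007]]
[[-0.0003, 0.0002, 0.0109], [0.006, 0.0, -0.007]]
[[-0.0003, 0.0002, 0.0109], [0.006, 0.0, -0.007]]
[[-0.0003, 0.0002, 0.0109], [0.006, 0.0, -0.007]]
[[-0.0003, 0.0002, 0.0109], [0.006, 0.0, -0.007]]
```

{"method": "servo_tool", "body": {"commands": [[1, [-0.001, 0.0005, 0.0109], [0, 0, 0]], [1, [-0.001, 0.0005, 0.0109], [0, 0, 0]], [1, [0, 0, 0.0109], [0, 0, 0]], [1, [0, 0, 0.0109], [0, 0, 0]], [1, [0, 0, 0.0109], [0, 0, 0]], [1, [0, 0, 0.0109], [0, 0, 0]], [1, [0, 0, 0.0109], [0, 0, 0]], [1, [0, 0, 0], [0, 0, 0]], [1, [0, 0, 0], [0, 0, 0]]]}}

```text
time_s: 15.58
eef_pos: [420.6, 190.1, 59.4]
ee_rot: [0.001, 0.739, 0.674, 0.001]
force: [-0.5, 0.5, 0.5]
grip_width: 0.709
grip_force: 44.1
```

{"method": "servo_tool", "body": {"commands": [[1, [0, 0, 0.0015], [0, 0, 0]], [1, [0, 0, 0.0015], [0, 0, 0]], [1, [0, 0, 0], [0, 0, 0]]]}}

```text
time_s: 15.83
eef_pos: [420.2, 190.0, 56.7]
ee_rot: [0.001, 0.739, 0.674, 0.001]
force: [-0.7, 0.4, -1.6]
grip_width: 0.702
grip_force: 44.1
```

{"method": "servo_tool", "body": {"commands": [[-1, [0, 0, 0], [0, 0, 0]], [-1, [0, 0, 0], [0, 0, 0]], [-1, [0, 0, 0], [0, 0, 0]], [-1, [0, 0, 0], [0, 0, 0]], [-1, [0, 0, -0.02], [0, 0, 0]], [-1, [0, 0, -0.04], [0, 0, 0]], [-1, [0, 0, -0.04], [0, 0, 0]], [-1, [0, 0, 0], [0, 0, 0]]]}}

```text
time_s: 16.5
eef_pos: [422.6, 190.7, 163.1]
ee_rot: [0.004, 0.739, 0.674, 0.006]
force: [-1.1, 0.0, 0.2]
grip_width: 0.999
grip_force: 0.0
```

Run:
```python
from h import *
p,R,s=cur();print(p,s['force'])
b=snap('side');W=cloud(b)
for c,H,rr in (([420,192],70,30),([420,192],60,41),([457.7,323.8],72,22)):
    d=np.hypot(W[...,0]-c[0],W[...,1]-c[1])
    q=W[(d<rr+4)&(d>rr-10)&(W[...,2]>H-4)&(W[...,2]<H+6)]
    if len(q)>5: print(H,len(q),((q.min(0)+q.max(0))/2).round(1),q.min(0).round(1),q.max(0).round(1))
d=np.hypot(W[...,0]-420,W[...,1]-192);q=W[(d<24)&(W[...,2]<50)];print('floor',np.percentile(q[:,2],[5,50,95]) if len(q) else None)
plan([457.7,323.8,150],toolR(130,0),n=9)
```

```text
[422.62574868 190.7072744  163.12123853] [-1.07134985  0.01589326  0.21391646]
70 97 [419.7 192.4  69.9] [389.4 161.   66.1] [449.9 223.7  73.7]
60 120 [419.8 191.2  60.3] [378.9 149.3  56. ] [460.7 233.1  64.6]
72 73 [458.  325.3  72.3] [435.7 302.7  68.2] [480.3 347.8  76.4]
floor [ 6.75430263  8.92939968 12.09075398]
n 9 from [421. 190. 160.] dist [ 36.3 133.4  -9.8] rot [  0.6   0.1 -45.3]
[[0.0151, 0.0026, 0.0011], [0.01, 0.003, -0.839]]
[[0.0148, 0.004, 0.0011], [0.01, 0.003, -0.839]]
[[0.0144, 0.0052, 0.0011], [0.01, 0.003, -0.839]]
[[0.0139, 0.0065, 0.0011], [0.01, 0.003, -0.839]]
[[0.0133, 0.0077, 0.0011], [0.01, 0.003, -0.839]]
[[0.0126, 0.0088, 0.0011], [0.01, 0.003, -0.839]]
[[0.0117, 0.0099, 0.0011], [0.01, 0.003, -0.839]]
[[0.0108, 0.0109, 0.0011], [0.01, 0.003, -0.839]]
[[0.0098, 0.0118, 0.0011], [0.01, 0.003, -0.839]]
```

Run:
```python
from h import *
P,R=plan([457.9,324.5,130],toolR(85,0),n=5)
```

```text
n 5 from [421. 190. 160.] dist [ 36.5 134.1 -29.8] rot [ 0.6 -0.1 -0.3]
[[0.0274, 0.0047, 0.0061], [0.019, -0.003, -0.01]]
[[0.0274, 0.0048, 0.006], [0.019, -0.003, -0.01]]
[[0.0274, 0.0048, 0.006], [0.019, -0.003, -0.01]]
[[0.0274, 0.0049, 0.006], [0.019, -0.003, -0.01]]
[[0.0274, 0.0049, 0.006], [0.019, -0.003, -0.01]]
```

{"method": "servo_tool", "body": {"commands": [[-1, [0.0274, 0.0048, 0.006], [0.019, 0, -0.01]], [-1, [0.0274, 0.0048, 0.006], [0.019, 0, -0.01]], [-1, [0.0274, 0.0048, 0.006], [0.019, 0, -0.01]], [-1, [0.0274, 0.0048, 0.006], [0.019, 0, -0.01]], [-1, [0.0274, 0.0048, 0.006], [0.019, 0, -0.01]], [-1, [0, 0, 0], [0, 0, 0]], [-1, [0, 0, 0], [0, 0, 0]], [-1, [0, 0, 0], [0, 0, 0]]]}}

```text
time_s: 17.22
eef_pos: [455.4, 323.8, 125.6]
ee_rot: [-0.003, 0.737, 0.676, -0.004]
force: [0.5, -0.6, 0.0]
grip_width: 0.999
grip_force: 0.0
```

Run:
```python
from h import *
P,R=plan([457.9,324.5,55],toolR(85,0),n=3)
```

```text
n 3 from [455. 324. 126.] dist [  2.5   0.7 -70.6] rot [-0.5  0.1  0. ]
[[0.0003, 0.001, 0.0235], [-0.028, 0.005, 0.0]]
[[0.0003, 0.0009, 0.0235], [-0.028, 0.005, 0.0]]
[[0.0003, 0.0009, 0.0235], [-0.028, 0.005, 0.0]]
```

{"method": "servo_tool", "body": {"commands": [[-1, [0.0003, 0.001, 0.0235], [-0.028, 0, 0]], [-1, [0.0003, 0.001, 0.0235], [-0.028, 0, 0]], [-1, [0.0003, 0.001, 0.0235], [-0.028, 0, 0]], [1, [0, 0, 0], [0, 0, 0]], [1, [0, 0, 0], [0, 0, 0]], [1, [0, 0, 0], [0, 0, 0]], [1, [0, 0, 0], [0, 0, 0]], [1, [0, 0, 0], [0, 0, 0]], [1, [0, 0, 0], [0, 0, 0]], [1, [0, 0, 0], [0, 0, 0]]], "squeeze": 30}}

```text
time_s: 18.05
eef_pos: [459.4, 325.3, 57.7]
ee_rot: [0.001, 0.737, 0.676, 0.002]
force: [-2.0, 0.1, 7.0]
grip_width: 0.493
grip_force: 30.3
```

Run:
```python
from h import *
p,R,s=cur();print(p,s['grip_width'],s['grip_force'],s['force'])
plan([419.8,192,p[2]+90],toolR(85,0),p0=p+[0,0,90],n=6)
```

```text
[459.39756692 325.29214315  57.72397532] 0.49263204068196403 30.269734105493225 [-1.98118496  0.12076566  7.02193848]
n 6 from [459. 325. 148.] dist [ -39.6 -133.3    0. ] rot [ 0.2 -0.   0. ]
[[-0.0227, -0.0046, -0.0], [0.006, -0.001, 0.0]]
[[-0.0227, -0.0046, -0.0], [0.006, -0.001, 0.0]]
[[-0.0227, -0.0046, -0.0], [0.006, -0.001, 0.0]]
[[-0.0227, -0.0046, -0.0], [0.006, -0.001, 0.0]]
[[-0.0227, -0.0046, -0.0], [0.006, -0.001, 0.0]]
[[-0.0227, -0.0046, -0.0], [0.006, -0.001, 0.0]]
```

{"method": "servo_tool", "body": {"commands": [[1, [0, 0, -0.03], [0, 0, 0]], [1, [0, 0, -0.03], [0, 0, 0]], [1, [0, 0, -0.03], [0, 0, 0]], [1, [-0.0227, -0.0046, 0], [0, 0, 0]], [1, [-0.0227, -0.0046, 0], [0, 0, 0]], [1, [-0.0227, -0.0046, 0], [0, 0, 0]], [1, [-0.0227, -0.0046, 0], [0, 0, 0]], [1, [-0.0227, -0.0046, 0], [0, 0, 0]], [1, [-0.0227, -0.0046, 0], [0, 0, 0]], [1, [0, 0, 0], [0, 0, 0]]]}}

```text
time_s: 18.88
eef_pos: [418.4, 189.3, 146.6]
ee_rot: [0.001, 0.738, 0.675, 0.0]
force: [0.2, -0.0, -0.3]
grip_width: 0.487
grip_force: 31.2
```

{"method": "servo_tool", "body": {"commands": [[1, [0, 0, 0], [0, 0, 0]], [1, [0, 0, 0], [0, 0, 0]]]}}

```text
time_s: 19.05
eef_pos: [419.6, 192.1, 146.5]
ee_rot: [0.001, 0.737, 0.676, 0.001]
force: [0.3, 0.5, -0.5]
grip_width: 0.491
grip_force: 31.2
```

Run:
```python
from h import *
p,R,s=cur();print(p,s['grip_width'],s['grip_force'],s['force'])
b=snap('side');W=cloud(b)
m=(np.hypot(W[...,0]-p[0],W[...,1]-p[1])<50)&(W[...,2]>80)&(W[...,2]<200)
q=W[m];g=b['pixels'][m].astype(int);q=q[g.min(1)>95]
for z in range(80,185,8):
    r=q[(q[:,2]>=z)&(q[:,2]<z+8)]
    if len(r)>3: print(z,len(r),r.min(0).round(0),r.max(0).round(0))
plan([419.8,192,80],toolR(85,0),n=6)
```

```text
[419.61341963 192.11075784 146.47608916] 0.4914096453113962 31.220979910072444 [ 0.28283564  0.48991882 -0.53026472]
88 17 [399. 188.  92.] [432. 211.  96.]
96 22 [398. 190.  96.] [431. 211. 104.]
104 26 [399. 174. 105.] [431. 212. 112.]
112 32 [398. 171. 113.] [433. 212. 120.]
120 45 [399. 173. 120.] [437. 212. 128.]
128 42 [399. 173. 128.] [438. 213. 136.]
136 47 [400. 171. 136.] [437. 213. 143.]
144 43 [394. 171. 144.] [438. 213. 152.]
152 57 [393. 173. 152.] [447. 213. 160.]
160 45 [393. 171. 160.] [447. 212. 167.]
168 11 [394. 201. 168.] [447. 207. 176.]
176 8 [393. 201. 178.] [447. 207. 183.]
184 4 [398. 200. 185.] [447. 206. 188.]
n 6 from [420. 192. 146.] dist [  0.3  -0.3 -66.3] rot [0.1 0.  0. ]
[[-0.0, 0.0, 0.011], [0.004, 0.0, 0.001]]
[[-0.0, 0.0, 0.011], [0.004, 0.0, 0.001]]
[[-0.0, 0.0, 0.011], [0.004, 0.0, 0.001]]
[[-0.0, 0.0, 0.011], [0.004, 0.0, 0.001]]
[[-0.0, 0.0, 0.011], [0.004, 0.0, 0.001]]
[[-0.0, 0.0, 0.011], [0.004, 0.0, 0.001]]
```

{"method": "servo_tool", "body": {"commands": [[1, [0, 0, 0.0108], [0, 0, 0]], [1, [0, 0, 0.0108], [0, 0, 0]], [1, [0, 0, 0.0108], [0, 0, 0]], [1, [0, 0, 0.0108], [0, 0, 0]], [1, [0, 0, 0.0108], [0, 0, 0]], [1, [0, 0, 0.0108], [0, 0, 0]], [1, [0, 0, 0.0108], [0, 0, 0]], [1, [0, 0, 0], [0, 0, 0]], [1, [0, 0, 0], [0, 0, 0]]]}}

```text
time_s: 19.85
eef_pos: [419.3, 192.2, 70.2]
ee_rot: [0.001, 0.737, 0.676, 0.0]
force: [-1.1, -0.8, -0.4]
grip_width: 0.492
grip_force: 31.2
```

{"method": "servo_tool", "body": {"commands": [[-1, [0, 0, 0], [0, 0, 0]], [-1, [0, 0, 0], [0, 0, 0]], [-1, [0, 0, 0], [0, 0, 0]], [-1, [0, 0, 0], [0, 0, 0]], [-1, [0, 0, -0.02], [0, 0, 0]], [-1, [0, 0, -0.04], [0, 0, 0]], [-1, [0, 0, -0.04], [0, 0, 0]], [-1, [0, 0, -0.04], [0, 0, 0]], [-1, [0, 0, 0], [0, 0, 0]], [-1, [0, 0, 0], [0, 0, 0]]]}}

```text
time_s: 20.68
eef_pos: [419.8, 191.9, 212.2]
ee_rot: [0.002, 0.737, 0.676, 0.002]
force: [0.1, 0.1, 0.5]
grip_width: 1.003
grip_force: 0.0
```

Run:
```python
from h import *
b=snap('side');W=cloud(b)
for H,rr in ((80,22),(70,31),(60,41)):
    d=np.hypot(W[...,0]-420,W[...,1]-192)
    q=W[(d<rr+6)&(d>rr-9)&(W[...,2]>H-4)&(W[...,2]<H+6)]
    print(H,len(q),((q.min(0)+q.max(0))/2).round(1),q.max(0).round(1))
save(b['pixels'],'end.png',crop=(100,60,420,300),s=2.4)
```

```text
80 70 [417.1 192.   80.1] [438.5 212.6  84. ]
70 105 [420.4 191.7  70.8] [451.2 222.1  75.5]
60 117 [419.9 191.3  59.8] [460.  232.9  63.6]
```

View pics/end.png

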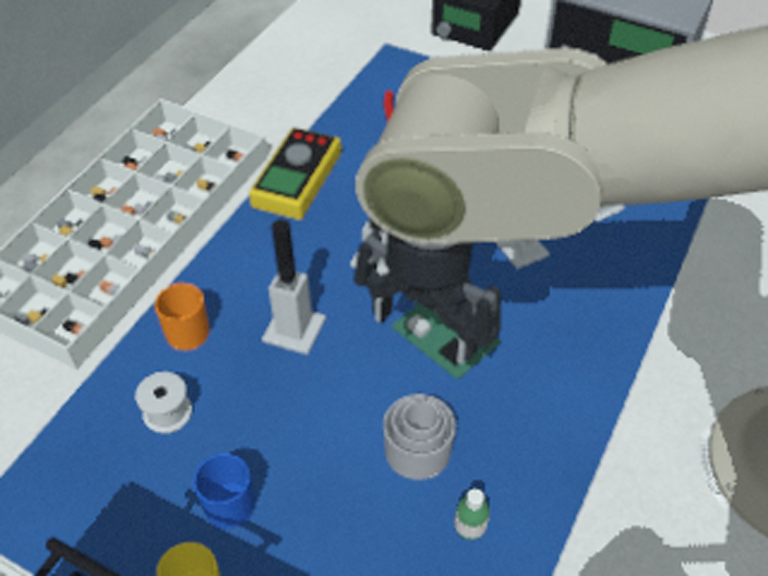

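The three pots are nested at crop (420,430), with rims at about 60, 70 and 80 mm. The long driver still stands at (283,252) and the gripper is clear.

```bash
python3 -c "
from rig import *
print(finish_job())"
```

```text
the job is handed in; nothing more can be done
None
```

I handed the job in at about 21 s of robot time: both screwdrivers stand in their tubes, and the three steel pots are nested upright with everything released. The judge gave no result back. In my last picture the arm hid the short driver, which had measured upright in its tube before the pots were moved.

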